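# Make up two calibration kits

### The arm

A 7-joint arm with a two-finger parallel gripper is mounted at the origin on the work surface. World frame = base frame: x ahead of the robot, y to its left, z up, the work surface at z = 0. Lengths are in m, angles in rad, forces in N, time in s.
With the tool pointing down it reaches from about 0.375 to 0.925 m from the base axis. Payload 3.1 kg.
Tool frame: the origin (TCP) lies midway between the tips of the shut fingers; the grasp point (between the pads) lies 19 mm behind it; z points along the fingers, y is the line along which they close (so a half turn about z gives the same grasp; the last joint's range is limited). The gripper opens to 85 mm and grips with 20 to 120 N. Pads are 22 mm wide; open, the fingers measure 114 mm over their backs; the gripper's body (76 mm by 85 mm) begins 54 mm behind the grasp point. The pads swing forward as they close: fully open they stand 13 mm farther back than shut.
Start: joints at [-1.245, 0.383, 0.044, 1.598, -0.018, 1.161, -0.05], TCP at [0.267, 0.593, 0.231] pointing down, gripper open.
Joint ranges: [-2.61, 2.61], [-0.41, 2.15], [-1.48, 1.57], [0, 2.5], [-1.57, 4.71], [0.05, 1.97], [-2.85, 2.85]. Speed limits (rad/s): [2.79, 2.79, 3.14, 3.14, 3.14, 3.14, 3.14].

### API

Orientations are given as a 3x3 rotation matrix whose columns are the frame's x, y, z axes.
In Python, from plant import robot, get_image, camera_info gives the robot as it stands. The module is installed in compiled form; this text tells all that it offers. Calls block until the motion is done:
- robot.move_to(position, orientation): joint-space move of the TCP to a pose.
- robot.servo_line(position, ori=None, rate=0.15): straight line of the TCP; ori=None keeps the orientation; rate is the mean speed in m/s.
- robot.goto_joints(angles): joint-space move.
- robot.open_gripper() and robot.close(): open the fingers fully, or close them until they stop; the grip force is fixed at half the most.
- robot.dwell(seconds).
- robot.solve_ik(position, orientation): joint angles nearest the present ones, or None.
- get_image(name): name is "scene" or "side" or "wrist"; returns the picture (400x640x3 uint8, blue, green, red); there is no depth.
- camera_info(name): a dict with "fovy" (degrees; the focal length in pixels is half the picture's height over the tangent of half this angle, whatever the lens; pixels are square), "cx", "cy" (the principal point, pixels), "view" (4x4, takes a point from world to camera coordinates); the wrist camera has in their place "hand_eye" (4x4, takes a point from camera to tool coordinates, whose origin is the TCP and whose axes are the flange's). Camera axes: x right, y down, z forward; pixel columns grow to the right and rows downward; lengths in m; the calibration is good to about 2 mm. A picture is of the moment at which its call begins: read the wrist's pose just before it. camera_info takes no time and is no camera call.
A pose or a line that the arm cannot do raises robot.Unreachable and nothing moves.
- robot.hand_in(): hands the job in; it is judged then, once.
Readings, each from a call of its own:
- robot.read_time(): time.
- robot.read_joints(): joint angles.
- robot.read_joint_velocities(): joint speeds.
- robot.read_effort(): joint torques, N m.
- robot.read_ee_pos(): TCP position.
- robot.read_tcp_rot(): TCP orientation.
- robot.read_wrist_force(): force on the tool from outside, world axes, zero at the start.
- robot.read_ft_torque(): the same for the moment, N m.
- robot.read_grip_width(): finger opening in m.
- robot.read_grip_force(): force on a finger pad.
Only numpy, scipy, OpenCV 4.12 (cv2) and the standard library are available. Lean on these libraries where they do the work, as an engineer would, in place of code of your own. Each camera call takes 0.05 s, during which the arm holds its last target. There are 200 camera calls.

### The job

Make up the two calibration kits from the row of stock: the yellow-capped standard and the black shorting plug go in the white tray, and the blue-capped standard, the brass shunt and the red coil in the orange tray. Set each piece down upright, without dropping it or tipping it over, in the middle of its own grey outline, the plug and the shunt turned in line with theirs. Leave the white-capped standard where it stands.

Things in the scene. Friction and masses are not known exactly. Their poses are not given: they have to be found in the camera images.
- std_yellow: Standard resistor with a yellow cap: an upright bright steel can, 44 mm in diameter and 44 mm high, with a narrower yellow cap 30 mm in diameter on top, 58 mm high in all. Goes to the white tray. Its origin is the centre of its underside, z up. Yaw does not matter. Starts in the row of stock nearest the robot. Weighs 0.18 to 0.35 kg.
- std_blue: Standard resistor with a blue cap: an upright bright steel can, 44 mm in diameter and 44 mm high, with a narrower blue cap 30 mm in diameter on top, 58 mm high in all. Goes to the orange tray. Its origin is the centre of its underside, z up. Yaw does not matter. Starts in the row of stock nearest the robot. Weighs 0.18 to 0.35 kg.
- std_white: Standard resistor with a white cap: an upright bright steel can, 44 mm in diameter and 44 mm high, with a narrower white cap 30 mm in diameter on top, 58 mm high in all. A spare: stays where it stands in the row. Its origin is the centre of its underside, z up. Yaw does not matter. Starts in the row of stock nearest the robot. Weighs 0.18 to 0.35 kg.
- plug: Shorting plug: a black upright block with grey grip ribs and two brass contacts on top, 22 mm thick (its x), 42 mm long (its y), 46 mm high; 0.06 to 0.13 kg. Origin: centre of its underside, z up. Starts upright in the row of stock, turned up to 0.5 rad. The same either way round.
- shunt: Current shunt: a white base 36 mm (its x) by 60 mm (its y), 12 mm high, with an upright brass block on its middle, 14 mm thick (x), 44 mm long (y), reaching from 12 to 44 mm height; 0.2 to 0.42 kg. Grip it by the brass block. Origin: centre of the base's underside, z up. Starts in the row of stock, turned up to 0.5 rad. The same either way round.
- coil: Test coil: a ring of red winding, 67 mm in diameter and 24 mm high, with a black upright knob in its centre, 24 mm in diameter, reaching to 62 mm height; grip it by the knob above the winding. About 0.25 to 0.5 kg. Origin: centre of its underside, z up. Round: its yaw does not matter. Starts in the row of stock.
- white_tray: Tray, white rim, fixed: 110 mm (x) by 250 mm (y), black floor 6 mm above the bench, rim 12 mm high. Origin: centre of its underside, z up; yaw within 0.15 rad. Light grey outlines on its floor, all at x = 0: a disc of 50 mm at y = +55 mm for the standard, a rectangle of 28 mm (x) by 48 mm (y) at y = -55 mm for the plug.
- orange_tray: Tray, orange rim, fixed: 110 mm (x) by 250 mm (y), black floor 6 mm above the bench, rim 12 mm high. Origin: centre of its underside, z up; yaw within 0.15 rad. Light grey outlines on its floor, all at x = 0: a disc of 50 mm at y = +78 mm for the standard, a rectangle of 42 mm (x) by 66 mm (y) at y = 0 for the shunt, a disc of 70 mm at y = -80 mm for the coil.
Not all that is in view belongs to the job. What is shaped like the shunt but green or pink is not meant.

How it is judged:
By the outcome, as a careful person would: the job done as asked, in the order asked, and still so for the second after the job is handed in, with the robot touching nothing.
It also fails if it takes over 128 s, if anything falls off the work surface, if the arm or the gripper's body presses on something with over 40 N, if the wrist force passes 120 N, or if a joint passes its speed limit or range.

## Working session

There is one attempt and no reset: what is moved stays moved. The work goes in short steps, each a Python script; the robot and the scene stay as the last script left them, time stands still between calls to the robot, and variables do not carry over. Pictures are saved under pics/ and viewed, at most 14 in all, crops included, and the job is handed in when it is done.

```bash
mkdir -p pics; python3 - <<'E'
from plant import robot,get_image,camera_info
import cv2
for n in ("scene","side","wrist"):
    cv2.imwrite(f"pics/{n}0.png",get_image(n)); print(n,camera_info(n))
print(robot.read_time(),robot.read_ee_pos(),robot.read_tcp_rot())
E
```

```text
scene {'fovy': 50.70677701556536, 'cx': 324.6572358478517, 'cy': 201.52497750973478, 'view': array([[-0.10512069,  0.99441437,  0.00947069,  0.04190439],
       [ 0.60002529,  0.07101821, -0.79682248, -0.23248176],
       [-0.79304432, -0.07807988, -0.60413926,  1.41120045],
       [ 0.        ,  0.        ,  0.        ,  1.        ]])}
side {'fovy': 48.0805867552003, 'cx': 323.01259584122613, 'cy': 197.24591944442497, 'view': array([[ 8.55988689e-01, -5.16994548e-01, -4.04904833e-05,
        -3.93672968e-01],
       [-3.73676808e-01, -6.18643153e-01, -6.91119594e-01,
         2.06235098e-01],
       [ 3.57280013e-01,  5.91605685e-01, -7.22740414e-01,
         7.21011287e-01],
       [ 0.00000000e+00,  0.00000000e+00,  0.00000000e+00,
         1.00000000e+00]])}
wrist {'fovy': 71.5202323649095, 'cx': 322.4184952699782, 'cy': 199.68766744277735, 'hand_eye': array([[ 2.42559858e-04, -9.49801944e-01, -3.12851735e-01,
         8.00366294e-02],
       [ 9.99999070e-01, -1.89395196e-04,  1.35031234e-03,
         6.17087000e-04],
       [-1.34178190e-03, -3.12851772e-01,  9.49801015e-01,
        -1.41608262e-01],
       [ 0.00000000e+00,  0.00000000e+00,  0.00000000e+00,
         1.00000000e+00]])}
0.15 [0.26699489 0.59184209 0.23018771] [[-9.11543512e-01  4.11202934e-01 -7.57046842e-04]
 [ 4.11203622e-01  9.11541559e-01 -1.88868736e-03]
 [-8.65541242e-05 -2.03292111e-03 -9.99997930e-01]]
```

View pics/scene0.png

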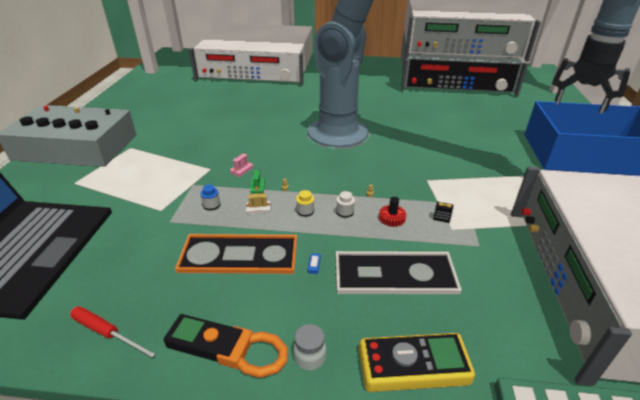

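View pics/side0.png

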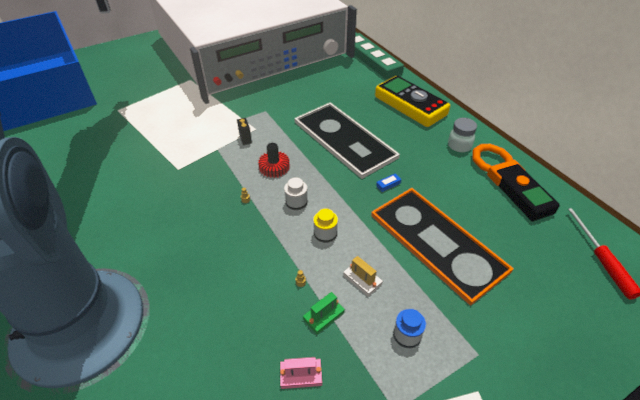

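The scene view shows the row from left to right: blue (209,190), shunt (258,203), yellow (305,197), white (345,198), coil (393,212) and plug (443,211). The green decoy (257,182) is just behind the shunt. The orange tray is at (238,253) and the white tray at (397,272). The side view agrees.

```bash
cat > h.py <<'E'
from plant import robot,get_image,camera_info
import numpy as np, cv2
def ray(name,uv,pose=None):
    c=camera_info(name); f=200/np.tan(np.radians(c["fovy"])/2)
    d=np.array([(uv[0]-c["cx"])/f,(uv[1]-c["cy"])/f,1.])
    if name=="wrist":
        p,R=pose; H=c["hand_eye"]; return p+R@H[:3,3], R@H[:3,:3]@d
    V=c["view"]; return -V[:3,:3].T@V[:3,3], V[:3,:3].T@d
def cast(name,uv,z,pose=None):
    o,d=ray(name,uv,pose); return o+d*(z-o[2])/d[2]
def tri(uvA,uvB):
    A=np.zeros((3,3));b=np.zeros(3)
    for n,uv in (("scene",uvA),("side",uvB)):
        o,d=ray(n,uv); d/=np.linalg.norm(d); M=np.eye(3)-np.outer(d,d); A+=M;b+=M@o
    return np.linalg.solve(A,b)
E
python3 - <<'E'
from h import *
P=dict(blue=((209,189),(410,319),.058),yellow=((305,197),(326,216),.058),white=((345,197),(296,186),.058),
coil=((394,200),(272,147),.062),shunt=((259,198),(363,266),.044),plug=((444,206),(243,123),.046),
green=((257,177),(324,303),.044),pink=((240,159),(301,368),.03),
t1=((285,183),(300,274),.02),t2=((371,188),(245,191),.02),box=((314,263),(389,183),.01),
otray=((238,254),(440,243),.006),wtray=((397,272),(346,139),.006))
for k,(a,b,z) in P.items(): print(k,cast("scene",a,z)[:2].round(3),cast("side",b,z)[:2].round(3),tri(a,b).round(3))
E
```

```text
blue [ 0.446 -0.283] [ 0.437 -0.287] [ 0.44  -0.286  0.053]
yellow [ 0.451 -0.043] [ 0.436 -0.049] [ 0.44  -0.044  0.05 ]
white [0.44  0.053] [0.427 0.045] [0.43  0.053 0.051]
coil [0.443 0.171] [0.438 0.169] [0.439 0.171 0.059]
shunt [ 0.45  -0.158] [ 0.438 -0.166] [ 0.441 -0.161  0.037]
plug [0.432 0.293] [0.427 0.296] [0.428 0.295 0.045]
green [ 0.36  -0.184] [ 0.346 -0.192] [ 0.348 -0.187  0.036]
pink [ 0.255 -0.26 ] [ 0.268 -0.257] [ 0.266 -0.258  0.036]
t1 [ 0.344 -0.113] [ 0.347 -0.111] [ 0.347 -0.112  0.022]
t2 [0.34  0.117] [0.349 0.12 ] [0.348 0.117 0.025]
box [0.622 0.   ] [ 0.618 -0.003] [ 0.62  -0.001  0.007]
otray [ 0.61  -0.171] [ 0.606 -0.176] [ 0.608 -0.173  0.003]
wtray [0.624 0.179] [0.624 0.168] [0.625 0.176 0.003]
```

```bash
cat >> h.py <<'E'
def Rd(a=0.):  # tool down, tool y (closing line) at world angle 90deg+a
    c,s=np.cos(a),np.sin(a); return np.array([[c,-s,0],[s,c,0],[0,0,1]])@np.diag([-1.,1,-1])
def shot(name):
    pose=(np.array(robot.read_ee_pos()),np.array(robot.read_tcp_rot())); im=get_image("wrist")
    cv2.imwrite(f"pics/{name}.png",im); np.savez(f"pics/{name}.npz",p=pose[0],R=pose[1]); return im,pose
def load(name):
    d=np.load(f"pics/{name}.npz"); return cv2.imread(f"pics/{name}.png"),(d["p"],d["R"])
E
python3 - <<'E'
from h import *
p=robot.read_ee_pos(); robot.servo_line([p[0],p[1],.30])
for n,x,y in (("r3",.40,.23),("w",.57,.176),("o",.57,-.173),("r1",.40,-.22),("r2",.40,0.)):
    robot.move_to([x,y,.25],Rd()); robot.dwell(.15); shot(n)
print(robot.read_time(),robot.read_joints())
a=[load(n)[0] for n in ("r1","r2","r3","o","w")]
m=np.vstack([np.hstack([a[0],a[1]]),np.hstack([a[3],a[4]]),np.hstack([a[2],a[2]*0])])
cv2.imwrite("pics/m.png",cv2.resize(m,(800,750),interpolation=cv2.INTER_AREA)[:600]); cv2.imwrite("pics/r3v.png",a[2])
E
```

```text
6.8833 [-0.54699349 -0.16193253  0.41235792  2.14897914  0.07119681  1.14216796
  1.39805225]
```

View pics/m.png

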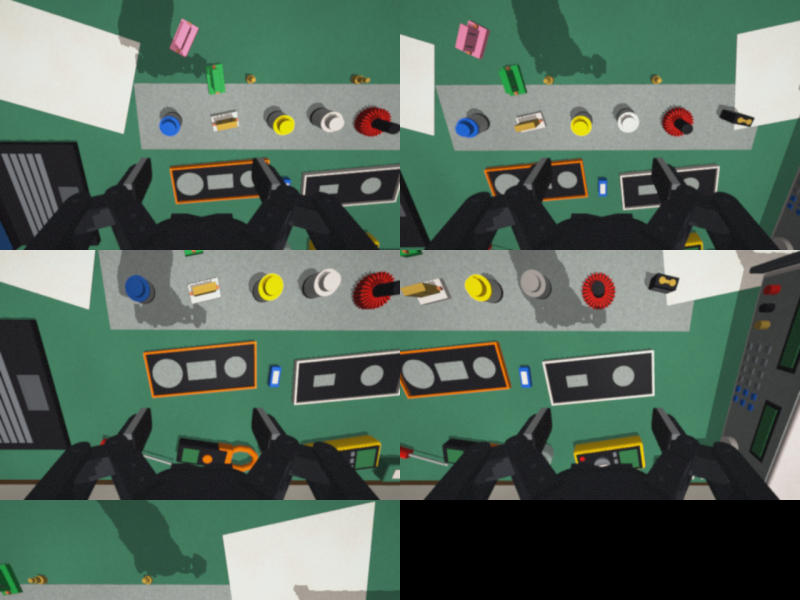

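View pics/r3.png

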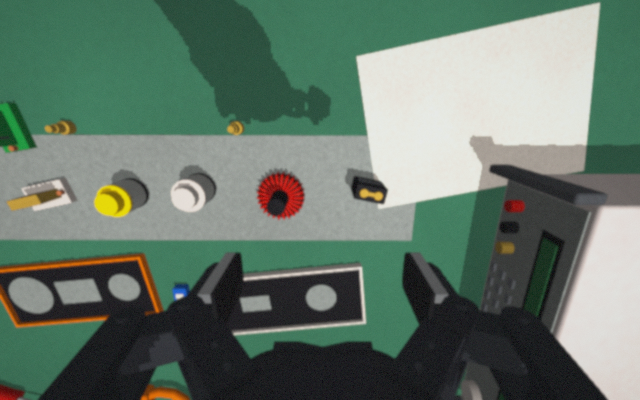

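View pics/r1.png

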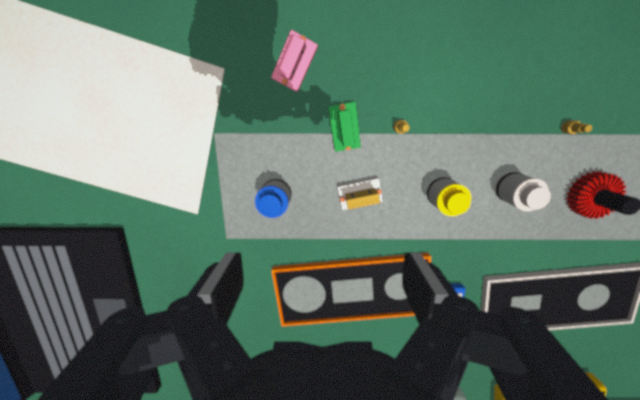

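```bash
cat >> h.py <<'E'
HSV=dict(blue=((100,150,60),(125,255,255)),yellow=((22,120,90),(35,255,255)),brass=((12,90,70),(28,255,255)),
 black=((0,0,0),(180,255,48)),grey=((0,0,125),(180,60,255)),red=((172,130,60),(180,255,255)))
def blob(im,col,near,r=45,amin=40):
    """contour of the colour blob nearest to pixel `near`, within r px"""
    m=cv2.inRange(cv2.cvtColor(im,cv2.COLOR_BGR2HSV),*map(np.array,HSV[col])); w=np.zeros_like(m)
    cv2.circle(w,tuple(int(v) for v in near),r,255,-1); m&=w
    cs=[c for c in cv2.findContours(m,cv2.RETR_EXTERNAL,cv2.CHAIN_APPROX_NONE)[0] if cv2.contourArea(c)>amin]
    return min(cs,key=lambda c:abs(cv2.pointPolygonTest(c,tuple(map(float,near)),True)) if cv2.pointPolygonTest(c,tuple(map(float,near)),True)<0 else 0)
def world(c,z,pose): return np.array([cast("wrist",q,z,pose)[:2] for q in c.reshape(-1,2).astype(float)])
def rect(c,z,pose):
    """centre, long/short side (mm), angle of the long side from world y"""
    w=world(c,z,pose); (cx,cy),(a,b),t=cv2.minAreaRect((w*1e4).astype(np.float32))
    if a<b: a,b,t=b,a,t+90
    return np.array([cx,cy])/1e4,np.array([a,b])/10,(np.radians(t-90)+np.pi/2)%np.pi-np.pi/2
E
python3 - <<'E'
from h import *
def go(view,items):
    im,pose=load(view); vis=im.copy()
    for k,col,px,r,z in items:
        try: c=blob(im,col,px,r)
        except ValueError: print(view,k,"none");continue
        cv2.drawContours(vis,[c],-1,(255,0,255),1); p,s,t=rect(c,z,pose); print(view,k,p.round(4),s.round(1),round(t,3))
    return vis
a=go("r1",[("blue","blue",(272,200),30,.051),("shunt","brass",(362,198),30,.028),("yellow","yellow",(453,200),40,.051)])
b=go("r2",[("yellow","yellow",(288,200),30,.051)])
c=go("r3",[("coil","black",(280,203),22,.043),("coilred","red",(280,195),35,.012),("plug","black",(369,190),24,.023)])
d=go("o",[("coil","grey",(268,196-0),40,.006),("shunt","grey",(322,192),40,.006),("std","grey",(376,186),30,.006)])
e=go("w",[("plug","grey",(283,208),30,.006),("std","grey",(357,202),30,.006)])
s=lambda i,x,y:cv2.resize(i[y:y+150,x:x+250],(400,240),interpolation=cv2.INTER_NEAREST)
cv2.imwrite("pics/v1.png",np.vstack([np.hstack([s(a,240,130),s(c,200,130)]),np.hstack([s(d,200,130),s(e,200,130)])]))
E
```

```text
r1 blue [ 0.4375 -0.2852] [41.6 41. ] 0.003
r1 shunt [ 0.4407 -0.1642] [46.  22.6] 0.214
r1 yellow [ 0.4352 -0.0488] [45.7 41.9] -0.724
r2 yellow [ 0.4343 -0.0437] [42.9 42.3] -0.004
r3 coil [0.4393 0.1723] [33.6 19.4] 1.098
r3 coilred none
r3 plug [0.4193 0.2944] [44.2 27.3] 0.225
o coil [ 0.6152 -0.249 ] [68.4 67.3] 0.003
o shunt [ 0.6068 -0.1693] [65.4 42. ] 0.098
o std [ 0.599 -0.092] [49.4 47.8] 0.004
w plug [0.6301 0.1208] [47.5 27.7] 0.109
w std [0.6185 0.2306] [48.6 47.9] 0.003
```

View pics/v1.png

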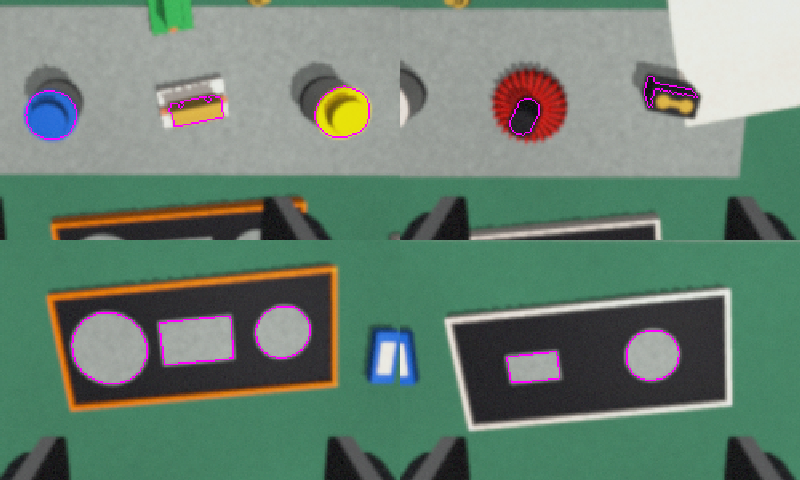

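The overlay shows good contours on the outlines. The spacings come out at 157.8 and 110.4 mm against 158 and 110, with tray yaw about 0.104. The plug and shunt yaws aren't reliable yet, so I'll take close-up views of both before gripping them.

```bash
cat >> h.py <<'E'
ZT=.17
OC,OS,OD=np.array([.6152,-.249]),np.array([.6068,-.1693]),np.array([.599,-.092])
WP,WD=np.array([.6301,.1208]),np.array([.6185,.2306]); OY,WY=.103,.105
def move(xy,z,a): robot.move_to([xy[0],xy[1],z],Rd(a))
def down(xy,z,rate=.12): robot.servo_line([xy[0],xy[1],z],rate=rate)
def pick(xy,z,a):
    robot.open_gripper(); move(xy,ZT,a); down(xy,z); robot.close()
    print("grip",robot.read_grip_width(),robot.read_grip_force(),robot.read_ee_pos())
    down(xy,ZT); print("lifted",robot.read_grip_width(),robot.read_wrist_force())
def place(xy,z,a):
    move(xy,ZT,a); down(xy,z+.03); down(xy,z,.04); robot.dwell(.2); print("set",robot.read_ee_pos(),robot.read_wrist_force())
    robot.open_gripper(); down(xy,ZT,.15); print("t",robot.read_time())
E
python3 - <<'E'
from h import *
Y=np.array([.4365,-.0445])
for s in (-np.pi/2,np.pi/2):
    print(s,[robot.solve_ik([*p,z],Rd(a+s)) is not None for p,a in ((Y,0),(WD,WY),(WP,WY),(OC,OY),(OD,OY),((.44,-.286),0),((.427,.295),-.2),((.44,-.163),.15)) for z in (.02,ZT)])
    q=robot.solve_ik([*Y,.1],Rd(s)); print(q)
E
```

```text
-1.5707963267948966 [True, True, True, True, True, True, True, True, True, True, True, True, True, True, True, True]
[-0.4024168   0.17126609  0.44041534  2.21582671 -0.10420829  0.77328719
  0.10704685]
1.5707963267948966 [True, True, True, True, True, True, True, True, True, True, True, True, True, True, True, True]
[ 1.10396587  0.43937224 -1.22659802  2.15559361  0.53516466  0.90296647
  2.70001403]
```

```bash
python3 - <<'E'
from h import *
H=-np.pi/2
pick((.4365,-.0445),.014,H); place(WD,.0205,WY+H)
move((.427,.293),.16,0); robot.dwell(.15); shot("plug1")
im,_=load("plug1"); 
# look back at the placed can
move((.57,.176),.25,0); robot.dwell(.15); w2,_=shot("w2")
s=lambda i,x,y:cv2.resize(i[y:y+200,x:x+266],(400,300),interpolation=cv2.INTER_CUBIC)
cv2.imwrite("pics/v2.png",np.hstack([s(im,190,100),s(w2,190,100)]))
print(robot.read_time())
E
```

```text
grip 0.04265230174267255 60.30750095844269 [ 0.4371365  -0.04446627  0.01466998]
lifted 0.042612791436967286 [-0.49024137  0.38914339 -1.91869205]
set [0.61829912 0.23049974 0.02081029] [-3.81011719 -0.7220274   4.59527236]
t 16.8417
19.0917
```

View pics/v2.png

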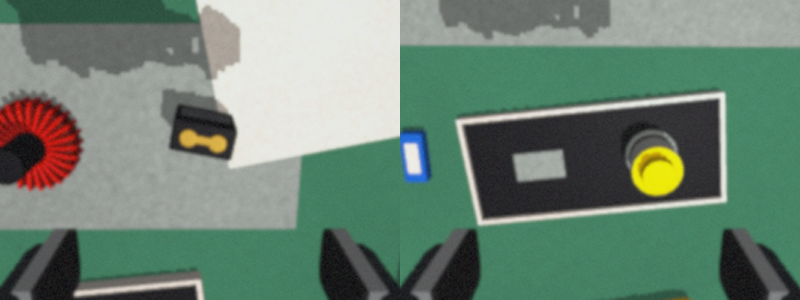

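```bash
python3 - <<'E'
from h import *
im,pose=load("plug1"); px=(190+203*266/400,100+142*266/400)
c=blob(im,"brass",px,25,20); print(rect(c,.046,pose))
c=blob(im,"black",(px[0],px[1]-6),40,20); print("blk",rect(c,.04,pose),c.reshape(-1,2).min(0),c.reshape(-1,2).max(0))
im,pose=load("w2"); c=blob(im,"yellow",(190+258*266/400,100+170*266/400),30); print("Y",rect(c,.051,pose))
im,pose=load("r2"); c=blob(im,"yellow",(288,200),30); print("Yr2",rect(c,.045,pose))
for v,p in (("w",(369,192)),("w2",(190+135*266/400,100+165*266/400))):
    pass
im,pose=load("w2");print(rect(blob(im,"grey",(190+139*266/400,100+165*266/400),25),.006,pose))
E
```

```text
(array([0.42695024, 0.29532397]), array([32.35197449, 13.60354004]), np.float64(-0.19780668943979896))
blk (array([0.42412471, 0.29401963]), array([38.82262573, 28.08956909]), np.float64(-0.33113105835383627)) [304 170] [345 198]
Y (array([0.61820181, 0.22969331]), array([46.159198  , 46.12962341]), np.float64(0.0044377709660210485))
Yr2 (array([ 0.4363438 , -0.04442029]), array([43.6862915 , 43.00187988]), np.float64(-0.0039717052916896645))
(array([0.63007163, 0.12088062]), array([47.44588318, 27.79119263]), np.float64(0.11104685162557804))
```

```bash
python3 - <<'E'
from h import *
H=-np.pi/2
pick((.427,.2953),.014,-.198+H); place(WP,.0205,WY+H)
move((.57,.176),.25,0); robot.dwell(.15); w3,_=shot("w3")
im,pose=load("r1"); b=rect(blob(im,"blue",(272,200),30),.045,pose)[0]; print("blue",b)
pick(b,.014,H); place(OD,.0205,OY+H)
move((.435,-.163),.16,0); robot.dwell(.15); im,_=shot("shunt1")
s=lambda i,x,y:cv2.resize(i[y:y+200,x:x+266],(400,300),interpolation=cv2.INTER_CUBIC)
cv2.imwrite("pics/v3.png",np.hstack([s(im,190,100),s(w3,190,100)]))
E
```

```text
grip 0.021329653735344626 59.121583700180054 [0.42736714 0.29557949 0.01428991]
lifted 0.021383318307853293 [ 0.11623315  0.44800556 -1.33622631]
set [0.63012243 0.12081258 0.02037891] [ 0.20427096 -0.60555288 -0.58449569]
t 29.6833
blue [ 0.43958091 -0.28636929]
grip 0.0425799754809486 60.79745292663574 [ 0.44014965 -0.28666522  0.01476859]
lifted 0.04247129323485991 [-0.22155278 -0.07548819 -3.85564071]
set [ 0.59812136 -0.09184174  0.0208362 ] [-3.73801232  1.43802574  5.45181722]
t 41.2833
```

View pics/v3.png

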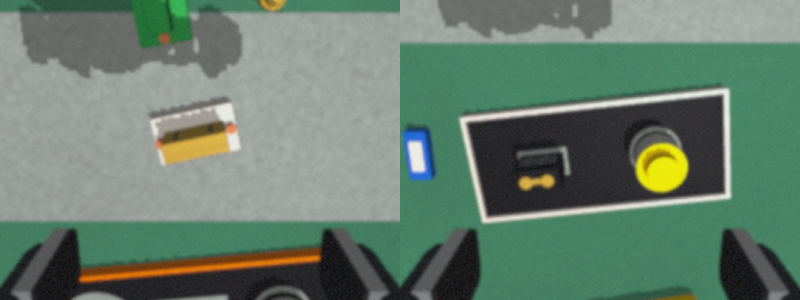

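```bash
python3 - <<'E'
from h import *
im,pose=load("w3"); px=(190+136*.665,100+183*.665)
c=blob(im,"brass",px,20,15); print("plug",rect(c,.052,pose))
im,pose=load("shunt1"); hsv=cv2.cvtColor(im,cv2.COLOR_BGR2HSV); px=(190+195*.665,100+148*.665)
print(hsv[int(px[1]),int(px[0])],hsv[int(px[1])-10,int(px[0])])
for v in (110,140,165):
    HSV["top"]=((12,90,v),(28,255,255)); print(v,rect(blob(im,"top",px,40,20),.044,pose))
g=cv2.inRange(hsv,(40,150,40),(75,255,255)); 
HSV["green"]=((45,190,60),(75,255,255)); c=blob(im,"green",(190+160*.665,120),60); print("green nearest x",world(c,.012,pose).max(0),world(c,.044,pose).max(0))
E
```

```text
plug (array([0.63125557, 0.12065133]), array([33.43429871, 14.55663605]), np.float64(0.13128103360053878))
[ 22 173 215] [ 22 146  91]
110 (array([ 0.43789595, -0.16509023]), array([44.81177979, 17.01917114]), np.float64(0.21928443448577228))
140 (array([ 0.4388936 , -0.16489058]), array([44.80954285, 14.93271637]), np.float64(0.21485869351773768))
165 (array([ 0.43925059, -0.16468514]), array([44.81149292, 14.71022186]), np.float64(0.23795697208702427))Traceback (most recent call last):
  File "<stdin>", line 9, in <module>
  File "h.py", line 30, in blob
    return min(cs,key=lambda c:abs(cv2.pointPolygonTest(c,tuple(map(float,near)),True)) if cv2.pointPolygonTest(c,tuple(map(float,near)),True)<0 else 0)
ValueError: min() iterable argument is empty
```

```bash
python3 - <<'E'
from h import *
im,pose=load("shunt1")
for u,v in ((143,48),(190,42)): print([cast("wrist",(190+u*.665,100+v*.665),z,pose).round(4) for z in (0,.012)])
E
```

```text
[array([ 0.3798, -0.2015,  0.    ]), array([ 0.3789, -0.2   ,  0.012 ])]
[array([ 0.3757, -0.1684,  0.    ]), array([ 0.3749, -0.1682,  0.012 ])]
```

```bash
python3 - <<'E'
from h import *
H=-np.pi/2
pick((.439,-.165),.017,.21+H); place(OS,.0235,OY+H)
move((.435,.17),.17,0); robot.dwell(.15); im,pose=shot("coil1")
m=cv2.inRange(cv2.cvtColor(im,cv2.COLOR_BGR2HSV),(0,130,50),(7,255,255))|cv2.inRange(cv2.cvtColor(im,cv2.COLOR_BGR2HSV),(170,130,50),(180,255,255))
m=cv2.morphologyEx(m,cv2.MORPH_CLOSE,np.ones((5,5)))
c=max(cv2.findContours(m,cv2.RETR_EXTERNAL,cv2.CHAIN_APPROX_NONE)[0],key=cv2.contourArea)
for z in (.012,.024):print("ring",rect(c,z,pose))
k=blob(im,"black",c.reshape(-1,2).mean(0),25,20); print("knob",rect(k,.043,pose))
move((.57,-.173),.25,0); robot.dwell(.15); o2,_=shot("o2"); print(robot.read_time())
cv2.drawContours(im,[c,k],-1,(255,0,255),1)
s=lambda i,x,y:cv2.resize(i[y:y+200,x:x+266],(400,300),interpolation=cv2.INTER_CUBIC)
cv2.imwrite("pics/v4.png",np.hstack([s(im,190,100),s(o2,190,100)]))
E
```

```text
grip 0.012895056375274702 59.063090085983276 [ 0.43941816 -0.16511947  0.01725017]
lifted 0.013130650153666662 [-0.51666954  0.3197371  -2.85455395]
set [ 0.60685295 -0.16935988  0.02340191] [ 0.05332878  0.12028372 -2.28613189]
t 52.5667
ring (array([0.44015708, 0.17253617]), array([67.26688843, 65.065979  ]), np.float64(1.5675050591617223))
ring (array([0.43679282, 0.17241697]), array([64.57244263, 62.45969238]), np.float64(1.5674995996814873))
knob (array([0.43911558, 0.17222711]), array([31.78083496, 20.25696259]), np.float64(1.5595255627455722))
55.7917
```

View pics/v4.png

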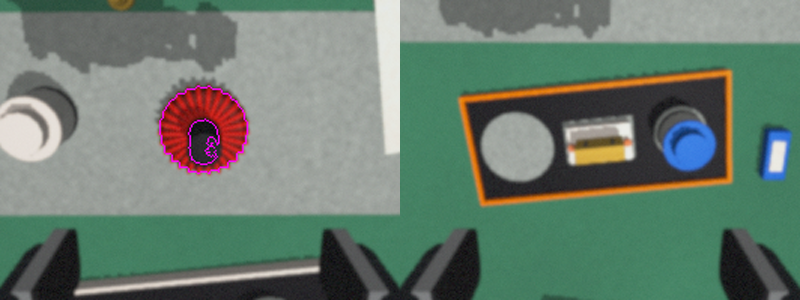

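```bash
python3 - <<'E'
from h import *
H=-np.pi/2
pick((.4395,.1724),.030,H); place(OC,.0362,OY+H)
move((.57,-.173),.25,0); robot.dwell(.15); o3,pose=shot("o3"); print(robot.read_time())
px=lambda u,v:(190+u*.665,100+v*.665)
print("blue",rect(blob(o3,"blue",px(288,146),30),.051,pose),OD)
HSV["top"]=((12,90,140),(28,255,255)); print("shunt",rect(blob(o3,"top",px(200,153),30,20),.050,pose),OS)
h=cv2.cvtColor(o3,cv2.COLOR_BGR2HSV)
m=cv2.morphologyEx(cv2.inRange(h,(0,130,50),(5,255,255))|cv2.inRange(h,(170,130,50),(180,255,255)),cv2.MORPH_CLOSE,np.ones((5,5)))
m[:,:200]=0;m[:,310:]=0;m[:150]=0;m[240:]=0
c=max(cv2.findContours(m,cv2.RETR_EXTERNAL,cv2.CHAIN_APPROX_NONE)[0],key=cv2.contourArea)
print("coil",rect(c,.018,pose),OC)
s=lambda i,x,y:cv2.resize(i[y:y+200,x:x+266],(400,300),interpolation=cv2.INTER_CUBIC)
cv2.imwrite("pics/v5.png",np.hstack([s(o3,190,100),s(get_image("scene"),170,130)]))
E
```

```text
grip 0.022232302724995004 58.84177923202515 [0.43952525 0.17250776 0.03032094]
lifted 0.022294722948662332 [-0.23560206 -0.11781664 -4.37508888]
set [ 0.61514549 -0.24897055  0.03648033] [-2.90122784  1.8708278   1.44520267]
t 66.6917
68.025
blue (array([ 0.59860747, -0.09226841]), array([44.26884766, 43.13984985]), np.float64(-0.001297225766977661)) [ 0.599 -0.092]
shunt (array([ 0.60642505, -0.16924896]), array([45.6270813 , 16.22872925]), np.float64(0.12147441726189112)) [ 0.6068 -0.1693]
coil (array([ 0.61850308, -0.2503469 ]), array([70.49978027, 68.73913574]), np.float64(-1.419537482086209)) [ 0.6152 -0.249 ]
```

View pics/v5.png

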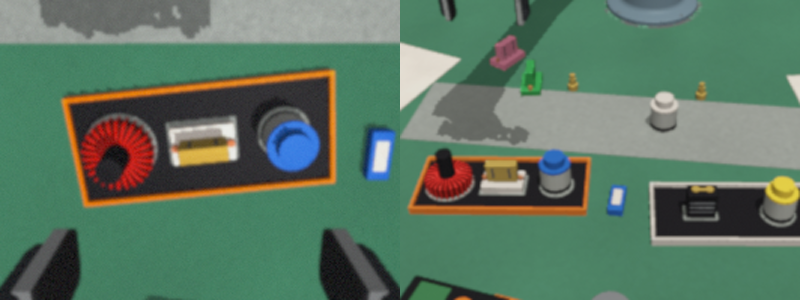

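All five pieces measure within about 1.5 mm of their outlines. They stand upright, and the white-capped standard is untouched.

```bash
python3 -c "
from plant import robot
print(robot.hand_in())"
```

```text
the job is handed in; nothing more can be done
None
```

Both kits are made up and handed in at about 68 s of the 128 s allowed: the five pieces stand upright within about 1.5 mm of the middle of their outlines, the plug and shunt in line to within about 0.03 rad by the camera, and the white-capped standard was left where it stood.

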